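# Sort the moulding offcuts

## Robot

A 6-joint arm with a two-finger parallel gripper is mounted at the origin on the work surface. World frame = base frame: x ahead of the robot, y to its left, z up, the work surface at z = 0. Lengths are in m, angles in rad, forces in N, time in s.
With the tool pointing down it reaches from about 0.275 to 1 m from the base axis. Payload 8.4 kg.
Tool frame: the origin (TCP) lies on the centre line of the jaws, within the pads' length; the fingertips stand 17 mm ahead of it and the grasp point (between the pads) lies 2 mm behind it (bot.tcp_to_tips is the y of the fingertips in the tool frame, in m); y points along the fingers, z is the direction in which the jaws open and shut, and the axes are right-handed (so a half turn about y gives the same grasp; the last joint's range is limited). The gripper opens to 85 mm and grips with 20 to 120 N. Pads are 22 mm wide; open, the fingers measure 114 mm over their backs; the gripper's body (76 mm by 85 mm) begins 54 mm behind the grasp point. The pads swing forward as they close: fully open they stand 13 mm farther back than shut.
Start: joints at [1.286, 0.353, 1.633, -0, 1.155, -0.002], TCP at [0.174, 0.6, 0.248] pointing down, gripper open.
Joint ranges: [-2.63, 2.63], [-0.92, 2.1], [0.06, 2.66], [-1.3, 4.44], [0, 2.69], [-3.02, 3.02]. Speed limits (rad/s): [2.22, 2.22, 2.79, 3.14, 3.14, 3.14].

## Interface

Orientations are given as a unit quaternion [x, y, z, w].
In Python, from workcell import bot, hand, kinematics, get_obs, vision, hand_in gives the robot as it stands. The module is installed in compiled form; this text tells all that it offers. Calls block until the motion is done:
- bot.reach(position, orientation): joint-space move of the TCP to a pose.
- bot.servo_line(position, ori=None, velocity=0.15): straight line of the TCP; ori=None keeps the orientation; velocity is the mean speed in m/s.
- bot.goto_joints(angles): joint-space move.
- hand.move_gripper(opening, strength=None): finger opening in m; strength is the grip in N (None keeps the last); returns when the fingers have stopped.
- bot.dwell(seconds).
- kinematics.solve_ik(position, orientation): joint angles nearest the present ones, or None.
- get_obs(): the state.
- vision.read_camera(name): name is "scene" or "top" or "wrist"; returns a dict with "frame" (420x560x3 uint8, red, green, blue), "intrinsics" (3x3 intrinsics, pixels), "view" (4x4, takes a point from world to camera coordinates). Camera axes: x right, y down, z forward; pixel columns grow to the right and rows downward; lengths in m; the calibration is good to about 2 mm. A picture is of the moment at which its call begins. There is no depth.
A pose or a line that the arm cannot do raises bot.IKError and nothing moves.
- hand_in(): hands the job in, once; it reports no verdict.
The state is a dict: "time_s": time; "joint_pos": joint angles; "joint_vel": joint speeds; "joint_efforts": joint torques, N m; "position": TCP position; "orientation": TCP orientation; "wrist_force": force on the tool from outside, world axes, zero at the start; "ft_torque": the same for the moment, N m; "gripper_width": finger opening in m.
Only numpy, scipy, OpenCV 4.12 (cv2) and the standard library are available. Lean on these libraries where they do the work, as an engineer would, in place of code of your own. Each camera call takes 0.05 s, during which the arm holds its last target. There are 200 camera calls.

## Task

Clear the cut-offs from the framing bench: lay the two long walnut pieces and the two long white pieces in the tray that carries a sample of the same moulding on its front, both flat on its floor, face up, lengthwise and side by side, set down rather than dropped. Push the short walnut stub through the sprung flap of the yellow scrap bin, so that it falls in and the flap shuts behind it. Leave the glue bottle standing where it is.

Things in the scene. Friction and masses are not known exactly. Their poses are not given: they have to be found in the camera images.
- walnut_a: Dark brown walnut moulding offcut (one of two alike), mitred at both ends: 120 mm long at the outer edge, 60 at the inner, 30 wide, 22 high at the outer side, 11 at the inner; both sides upright; about 55 g. Lies flat, face up. Origin: centre of the underside, midway between ends and sides (sides solid for 30 mm either way along x). x along its length, y across to the inner (short) edge, z up out of the face.
- walnut_b: Dark brown walnut moulding offcut (one of two alike), mitred at both ends: 120 mm long at the outer edge, 60 at the inner, 30 wide, 22 high at the outer side, 11 at the inner; both sides upright; about 55 g. Lies flat, face up. Origin: centre of the underside, midway between ends and sides (sides solid for 30 mm either way along x). x along its length, y across to the inner (short) edge, z up out of the face.
- white_a: White painted moulding offcut (one of two alike), mitred at both ends: 120 mm long at the outer edge, 60 at the inner, 30 wide, 22 high at the outer side, 11 at the inner; both sides upright; about 55 g. Lies flat, face up. Origin: centre of the underside, midway between ends and sides (sides solid for 30 mm either way along x). x along its length, y across to the inner (short) edge, z up out of the face.
- white_b: White painted moulding offcut (one of two alike), mitred at both ends: 120 mm long at the outer edge, 60 at the inner, 30 wide, 22 high at the outer side, 11 at the inner; both sides upright; about 55 g. Lies flat, face up. Origin: centre of the underside, midway between ends and sides (sides solid for 30 mm either way along x). x along its length, y across to the inner (short) edge, z up out of the face.
- stub: Short stub of the dark brown walnut moulding, square at one end, mitred at the other: 60 mm long at the outer edge, 30 at the inner, 30 wide, 22 high at the outer side, 11 at the inner; about 30 g. Origin: on the underside, midway between the sides, 18 mm from the square end, 42 from the mitred tip. x along its length to the mitred end, y to the inner edge, z up. Sides solid from x -18 to 12 mm.
- tray_walnut: Fixed plywood tray, grey floor; its front lip carries a sample of dark walnut moulding. Origin: centre of the underside. Inside 150 x 150 mm, floor 6 mm above the origin, walls 8 thick, top 36 above the origin. Lip with sample lies outside the -x wall (x -119 to -83 mm, full width, top 28 above the origin). Lengthwise means along the tray's x, from lip to back.
- tray_white: Fixed plywood tray, grey floor; its front lip carries a sample of white moulding. Origin: centre of the underside. Inside 150 x 150 mm, floor 6 mm above the origin, walls 8 thick, top 36 above the origin. Lip with sample lies outside the -x wall (x -119 to -83 mm, full width, top 28 above the origin). Lengthwise means along the tray's x, from lip to back.
- scrap_bin: Fixed hollow yellow steel scrap bin, 200 (x) x 210 (y) x 150 mm high. Origin: centre of the underside. Its lid has a mouth 132 (x) x 170 mm (y), centred, filled by an aluminium flap flush with the top, hinged along its +x edge (x = 66 mm, 149 above the origin); free edge at x = -62.
- flap (a joint): Angle of the bin's flap: 0 shut, grows as it swings down into the bin, 1.2 rad at most. Sprung shut: the stub's weight does not open it, pushing the stub takes 2 to 8 N. With the stub along the bin's x, one end about 40 mm from the hinge, its underside pushed 55 mm below the top opens it 0.9 rad; let go, it falls in (near the free edge it may jam). The flap shuts once the gripper lifts out.
- glue: White glue bottle with an orange cap, 60 mm across, 165 mm tall, standing. Origin: centre of the underside. Not part of the job.

How it is judged:
By the outcome, as a careful person would: the job done as asked, in the order asked, and still so for the second after the job is handed in, with the robot touching nothing.
It also fails if it takes over 136 s, if anything falls off the work surface, if the arm or the gripper's body presses on something with over 40 N, if the wrist force passes 120 N, or if a joint passes its speed limit or range.

## Working session

There is one attempt and no reset: what is moved stays moved. The work goes in short steps, each a Python script; the robot and the scene stay as the last script left them, time stands still between calls to the robot, and variables do not carry over. Pictures are saved under pics/ and viewed, about 12 in all and at most 16, crops included, and the job is handed in when it is done.

```bash
mkdir -p pics; python3 - <<'E'
from workcell import bot,hand,kinematics,get_obs,vision
import cv2,numpy as np
for n in ["top","scene"]:
    r=vision.read_camera(n); cv2.imwrite(f"pics/{n}0.png",r["frame"][:,:,::-1])
    np.savez(f"pics/{n}0.npz",**{k:np.array(r[k]) for k in ("frame","intrinsics","view")})
    V=np.array(r["view"]);print(n,np.round(r["intrinsics"],1).tolist(),(-V[:3,:3].T@V[:3,3]).round(3),V[:3,:3].round(3).tolist())
print(get_obs())
E
```

```text
top [[417.9, 0.0, 277.7], [0.0, 417.9, 204.9], [0.0, 0.0, 1.0]] [ 0.367 -0.012  0.948] [[-0.053, -0.999, -0.006], [-0.974, 0.053, -0.218], [0.218, -0.006, -0.976]]
scene [[431.2, 0.0, 277.4], [0.0, 431.2, 203.8], [0.0, 0.0, 1.0]] [ 0.916 -0.654  0.924] [[0.853, 0.522, 0.007], [0.386, -0.621, -0.682], [-0.352, 0.584, -0.732]]
{'time_s': 0.1, 'joint_pos': array([ 1.28561994e+00,  3.53573578e-01,  1.63407697e+00, -8.19171083e-06,
        1.15524707e+00, -2.41893283e-03]), 'joint_vel': array([ 1.93438021e-04, -2.41554894e-03, -1.14532766e-03,  3.42144954e-04,
        1.62381127e-05,  9.65175502e-05]), 'joint_efforts': array([-6.27218415e-04, -6.06358624e+01, -3.42819750e+01, -1.74039513e-05,
        3.88097571e-03,  1.14152246e-05]), 'position': array([0.17427028, 0.5997632 , 0.24763272]), 'orientation': array([ 0.70050875, -0.09969947,  0.09957248, -0.69959476]), 'wrist_force': array([ 0.0506712 , -0.2568728 , -0.42355109]), 'ft_torque': array([-0.00919255, -0.02847319, -0.0303241 ]), 'gripper_width': 0.08492613071522608}
```

View pics/top0.png

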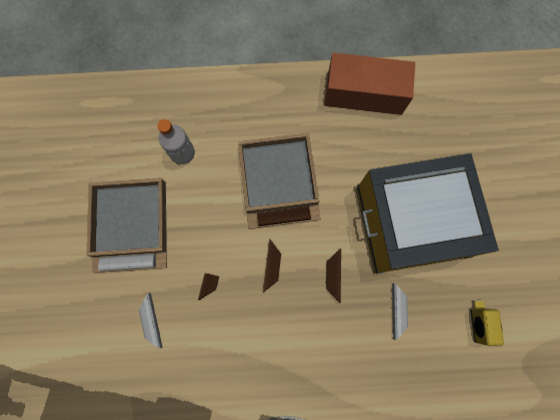

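View pics/scene0.png

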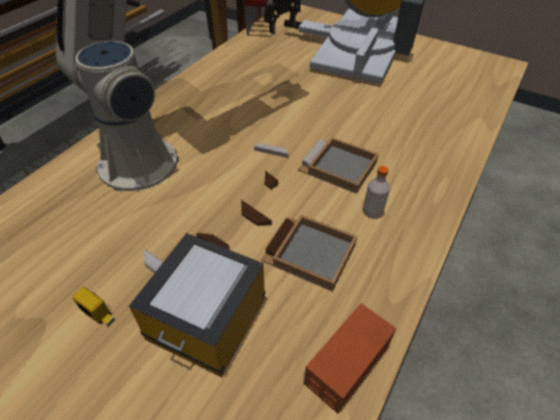

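```bash
python3 - <<'E'
import cv2
im=cv2.imread("pics/top0.png"); 
a=cv2.resize(im[230:355,85:420],None,fx=2.38,fy=2.38,interpolation=cv2.INTER_CUBIC)
b=cv2.resize(im[145:280,350:505],(330,290),interpolation=cv2.INTER_CUBIC)
s=cv2.imread("pics/scene0.png")
c=cv2.resize(s[230:370,125:275],(310,290),interpolation=cv2.INTER_CUBIC)
import numpy as np
bc=np.hstack([b,c]); bc=cv2.copyMakeBorder(bc,0,0,0,a.shape[1]-bc.shape[1],cv2.BORDER_CONSTANT)
o=np.vstack([a,bc]); o=cv2.convertScaleAbs(o,alpha=1.6,beta=15); cv2.imwrite("pics/c1.png",o);print(o.shape)
E
```

```text
(588, 797, 3)
```

View pics/c1.png

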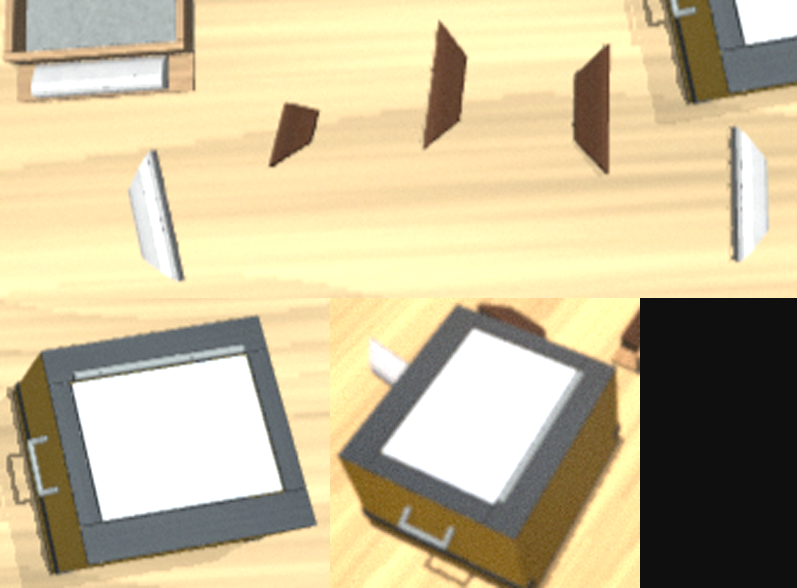

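```bash
cat > geo.py <<'E'
import cv2,numpy as np
def cast(r,uv,z):
    K,V=np.array(r["intrinsics"]),np.array(r["view"]);R=V[:3,:3];c=-R.T@V[:3,3]
    d=R.T@np.linalg.solve(K,np.r_[uv,1.]);return (c+d*(z-c[2])/d[2])[:2]
def cam(r):
    V=np.array(r["view"]);return -V[:3,:3].T@V[:3,3]
def quad(m):
    c=max(cv2.findContours(m,cv2.RETR_EXTERNAL,cv2.CHAIN_APPROX_NONE)[0],key=cv2.contourArea)
    p=cv2.approxPolyN(c,4,ensure_convex=True).reshape(4,2).astype(float)
    # refine: each side by line fit to the contour points near it
    pts=c.reshape(-1,2).astype(float);L=[]
    for i in range(4):
        a,b=p[i],p[(i+1)%4];t=(b-a)/np.linalg.norm(b-a);n=np.array([-t[1],t[0]])
        s=(pts-a)@t;l=np.linalg.norm(b-a);k=(abs((pts-a)@n)<2)&(s>.12*l)&(s<.88*l)
        if k.sum()<4: L.append((a,t));continue
        v=cv2.fitLine(pts[k].astype(np.float32),cv2.DIST_HUBER,0,.01,.01).ravel();L.append((v[2:].astype(float),v[:2].astype(float)))
    q=[]
    for i in range(4):
        (a,t),(b,u)=L[i-1],L[i];k=np.linalg.solve(np.c_[t,-u],b-a);q.append(a+k[0]*t)
    return np.array(q)
def sub(r,box):
    x0,y0,x1,y1=box;m=np.zeros(r["frame"].shape[:2],np.uint8);m[y0:y1,x0:x1]=255;return m
E
python3 - <<'E'
import numpy as np,cv2
from geo import *
r=dict(np.load("pics/top0.npz"));f=r["frame"];hsv=cv2.cvtColor(f,cv2.COLOR_RGB2HSV);C=cam(r)
print("cols floor",f[218,127],f[175,280],"flap",f[212,432],"walnut",f[266,272],"white",f[318,150],"table",f[320,300],hsv[320,300],hsv[266,272])
H,S,Vv=[hsv[...,i] for i in range(3)]
dark=((Vv<95)).astype(np.uint8)*255; grey=((S<70)).astype(np.uint8)*255; bright=((S<60)&(Vv>130)).astype(np.uint8)*255
def piece(name,box,m):
    q=quad(m&sub(r,box)); l=[np.linalg.norm(q[(i+1)%4]-q[i]) for i in range(4)]
    i=int(np.argmax(l));o=q[i],q[(i+1)%4];n=q[(i+2)%4],q[(i+3)%4]
    g=[cast(r,x,.008) for x in q];d=g[(i+1)%4]-g[i];d/=np.linalg.norm(d)
    oc=(g[i]+g[(i+1)%4])/2;ic=(g[(i+2)%4]+g[(i+3)%4])/2;y=ic-oc;y-=d*(y@d);y/=np.linalg.norm(y)
    zo=0. if (C[:2]-oc)@y<0 else .022; zi=0. if (C[:2]-ic)@y>0 else .011
    O=[cast(r,x,zo) for x in o];I=[cast(r,x,zi) for x in n]
    om,im=sum(O)/2,sum(I)/2;x=np.array([y[1],-y[0]])
    print(name,q.round().astype(int).tolist(),"O",om.round(4),"I",im.round(4),"len",np.linalg.norm(O[0]-O[1]).round(3),np.linalg.norm(I[0]-I[1]).round(3),"w",((im-om)@y).round(3),"c",((om+im)/2).round(4),"yaw",np.arctan2(x[1],x[0]).round(3),zo,zi)
piece("walnut1",(250,232,292,300),dark);piece("walnut2",(315,240,350,310),dark);piece("stub",(190,265,225,305),dark)
piece("whiteL",(130,283,170,355),grey);piece("whiteR",(385,278,415,345),grey)
def rect(name,box,m,zf,zn):
    q=quad(m&sub(r,box));g=np.array([cast(r,x,zf) for x in q]);cc=g.mean(0);L=[]
    for i in range(4):
        a,b=q[i],q[(i+1)%4];n=(g[i]+g[(i+1)%4])/2-cc;n/=np.linalg.norm(n)
        z=zf if (C[:2]-(g[i]+g[(i+1)%4])/2)@n<0 else zn   # near side: rim hides floor
        A,B=cast(r,a,z),cast(r,b,z);L.append((A,B));
        if abs(n[0])>.7 : print("   edge",("far" if n[0]>0 else "near"),z,"dir",np.arctan2(*(((B-A) if B[0]<A[0] or 1 else 0)[::-1])).round(3))
    mids=[(A+B)/2 for A,B in L]
    print(name,q.round().astype(int).tolist(),"c",(sum(mids)/4).round(4),"mids",np.round(mids,3).tolist(),"sz",np.linalg.norm(mids[0]-mids[2]).round(3),np.linalg.norm(mids[1]-mids[3]).round(3))
rect("trayWhite",(92,183,162,252),grey,.006,.036);rect("trayWal",(243,138,314,208),grey,.006,.036);rect("flap",(375,165,495,262),bright,.149,.149)
cv2.imwrite("pics/m.png",np.hstack([dark,grey,bright])[::1,::1])
c=np.array([[180,160]],float);print("glue base",cast(r,(182,158),0))
E
```

```text
cols floor [104 109 107] [105 110 108] flap [162 170 175] walnut [52 32 19] white [158 160 160] table [153 133 100] [ 19  88 153] [ 12 162  52]
walnut1 [[280, 253], [277, 280], [262, 292], [269, 240]] O [0.4394 0.0157] I [ 0.4374 -0.0124] len 0.115 0.062 w 0.028 c [0.4384 0.0016] yaw 2.96 0.022 0.0
walnut2 [[340, 303], [326, 289], [326, 262], [340, 248]] O [ 0.4101 -0.145 ] I [ 0.4121 -0.1168] len 0.119 0.06 w 0.028 c [ 0.4111 -0.1309] yaw -0.086 0.022 0.0
stub [[218, 276], [215, 289], [198, 300], [204, 273]] O [0.4018 0.1585] I [0.4095 0.1277] len 0.058 0.028 w 0.028 c [0.4056 0.1431] yaw 2.885 0.022 0.0
whiteL [[163, 351], [145, 339], [138, 308], [149, 290]] O [0.3366 0.2635] I [0.3305 0.2915] len 0.134 0.066 w 0.029 c [0.3335 0.2775] yaw 0.23 0.0 0.011
whiteR [[407, 296], [407, 327], [393, 344], [392, 279]] O [ 0.3274 -0.2562] I [ 0.3246 -0.2849] len 0.137 0.066 w 0.029 c [ 0.326  -0.2705] yaw 3.057 0.0 0.011
   edge near 0.036 dir 1.586
   edge far 0.006 dir -1.557
trayWhite [[158, 247], [96, 251], [97, 189], [158, 185]] c [0.5657 0.3252] mids [[0.491, 0.318], [0.567, 0.401], [0.641, 0.331], [0.563, 0.25]] sz 0.151 0.151
   edge near 0.036 dir 1.646
   edge far 0.006 dir -1.494
trayWal [[313, 198], [249, 207], [243, 148], [305, 140]] c [ 0.6536 -0.021 ] mids [[0.577, -0.026], [0.65, 0.054], [0.727, -0.016], [0.661, -0.096]] sz 0.151 0.15
   edge near 0.149 dir 1.685
   edge far 0.149 dir -1.458
flap [[481, 233], [398, 247], [384, 185], [464, 172]] c [ 0.5222 -0.3168] mids [[0.46, -0.324], [0.513, -0.236], [0.585, -0.31], [0.531, -0.398]] sz 0.126 0.163
glue base [0.70665155 0.20464841]
```

```bash
cat > arm.py <<'E'
from workcell import bot,hand,kinematics,get_obs,vision
import cv2,numpy as np
from scipy.spatial.transform import Rotation as Rn
def ori(a):
    """tool down, jaw axis at angle a (mod pi): the half turn that keeps joint 6 nearest 0"""
    c,s=np.cos(a),np.sin(a);return Rn.from_matrix(np.c_[[s,-c,0],[0,0,-1],[c,s,0]]).as_quat()
def best(p,a):
    c=[]
    for b in (a,a+np.pi):
        j=kinematics.solve_ik(p,ori(b))
        if j is not None:c.append((abs(j[5]),b,np.round(j,2).tolist()))
    return min(c)[1]
def log(m):
    o=get_obs();print(m,"t",round(o["time_s"],1),"p",o["position"].round(4),"F",o["wrist_force"].round(1),"w",round(o["gripper_width"],4),"j6",o["joint_pos"][5].round(2))
def snap(cam,name):
    r=vision.read_camera(cam);cv2.imwrite(f"pics/{name}.png",r["frame"][:,:,::-1])
    np.savez(f"pics/{name}.npz",**{k:np.array(r[k]) for k in("frame","intrinsics","view")});return r
Z=.019
def pick(c,yaw,strength=40):
    p=[*c,.12];b=best(p,yaw+np.pi/2);bot.reach(p,ori(b));hand.move_gripper(.07)
    bot.servo_line([*c,Z+.01],velocity=.1);bot.servo_line([*c,Z],velocity=.03);log("down")
    hand.move_gripper(.02,strength);log("grip");bot.servo_line([*c,.13],velocity=.15);log("lift")
    return b
def place(c,a,ztop):
    """a: jaw angle; lower to ztop then creep to contact"""
    b=best([*c,.13],a);bot.reach([*c,.13],ori(b));bot.dwell(.2);f0=get_obs()["wrist_force"][2]
    bot.servo_line([*c,ztop+.012],velocity=.1);z=ztop+.003;bot.servo_line([*c,z],velocity=.03)
    bot.dwell(.15);f0=get_obs()["wrist_force"][2]
    while z>ztop-.003:
        z-=.0005;bot.servo_line([*c,z],velocity=.01)
        if get_obs()["wrist_force"][2]-f0>2:break
    log("set z=%.4f"%z);hand.move_gripper(.043);bot.dwell(.2);bot.servo_line([*c,ztop+.02],velocity=.06);bot.servo_line([*c,.13],velocity=.2);log("up")
TW=np.array([.6536,-.021]),.076;TH=np.array([.5657,.3252]),.014
def slot(T,y): return T[0]+y*np.array([-np.sin(T[1]),np.cos(T[1])])
E
python3 - <<'E'
from arm import *
c,yaw=[.4384,.0016],2.96
p=[*c,.13];b=best(p,yaw+np.pi/2);bot.reach(p,ori(b));log("hover");snap("wrist","w1")
for c,yaw in [([.4384,.0016],2.96),([.4111,-.1309],-.086),([.3335,.2775],.23),([.326,-.2705],3.057),([.4056,.1431],2.885),(slot(TW,.03),.076),(slot(TH,.03),.014),([.528,-.316],.113)]:
    b=best([*c,Z],yaw+np.pi/2);print(b,kinematics.solve_ik([*c,Z+.1],ori(b)).round(2))
E
```

```text
hover t 2.5 p [0.4388 0.0021 0.1301] F [ 0.1 -0.6  0.4] w 0.0851 j6 -1.39
7.67238898038469 [ 0.    0.25  2.13 -0.    0.76 -1.39]
4.626388980384689 [-0.31  0.24  2.15 -0.    0.75  1.35]
1.8007963267948965 [ 0.69  0.25  2.14 -0.    0.75 -1.11]
4.627796326794897 [-0.7   0.23  2.16 -0.    0.75  0.96]
7.5973889803846895 [ 0.34  0.24  2.15 -0.    0.75 -0.98]
4.78838898038469 [ 0.01  0.53  1.67 -0.    0.94  1.51]
1.5847963267948966 [ 0.56  0.55  1.63 -0.    0.96 -1.03]
4.825388980384689 [-0.54  0.48  1.76 -0.    0.9   0.92]
```

View pics/w1.png

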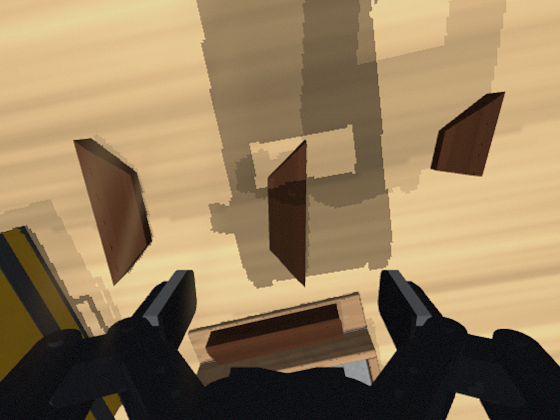

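```bash
sed -i 's/^def place(c,a,ztop):/def place(c,a,ztop,b0):/; s/b=best(\[\*c,.13\],a);bot.reach(\[\*c,.13\]/b=a+np.pi*round((b0-a)\/np.pi);bot.reach([*c,.13]/' arm.py; grep -n "b0" arm.py
python3 - <<'E'
from arm import *
b=pick([.4384,.0016],2.96)
place(slot(TW,.03),TW[1]+np.pi/2,Z+.006,b)
snap("wrist","w2")
E
```

```text
24:def place(c,a,ztop,b0):
26:    b=a+np.pi*round((b0-a)/np.pi);bot.reach([*c,.13],ori(b));bot.dwell(.2);f0=get_obs()["wrist_force"][2]
down t 4.6 p [0.4382 0.0016 0.0188] F [0.2 0.2 0.2] w 0.0696 j6 -1.39
grip t 5.1 p [0.4385 0.0016 0.0193] F [-1.8 -1.   6.1] w 0.0286 j6 -1.39
lift t 6.0 p [0.4378 0.0016 0.1294] F [0.4 0.9 0.1] w 0.0287 j6 -1.39
set z=0.0250 t 10.2 p [0.6513 0.0089 0.0254] F [-1.3 -0.6  5.2] w 0.0288 j6 -1.64
up t 11.8 p [0.6508 0.0089 0.1293] F [ 0.2 -0.3 -0.2] w 0.0432 j6 -1.64
```

View pics/w2.png

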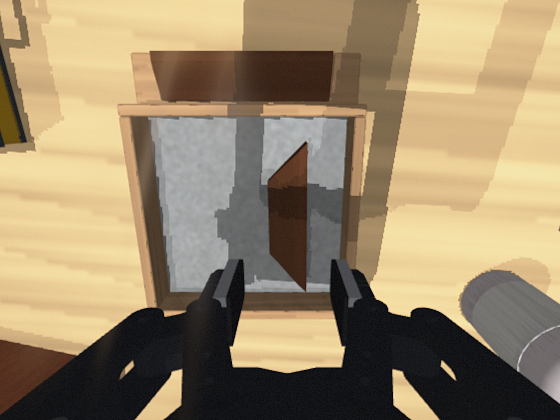

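```bash
sed -i 's/def pick(c,yaw,strength=40):/def pick(c,yaw,strength=40,zt=.22):/; s/p=\[\*c,.12\]/p=[*c,zt]/; s/bot.servo_line(\[\*c,Z+.01\],velocity=.1)/bot.servo_line([*c,Z+.015],velocity=.15)/; s/bot.servo_line(\[\*c,.13\],velocity=.15);log("lift")/bot.servo_line([*c,zt],velocity=.15);log("lift")/' arm.py
python3 - <<'E'
from arm import *
b=pick([.4111,-.1309],-.086)
place(slot(TW,-.03),TW[1]+np.pi/2,Z+.006,b)
snap("wrist","w3")
bot.reach([.42,.2,.2],ori(b-.2))
b=pick([.3335,.2775],.23)
bot.reach([.42,.29,.2],ori(b))
place(slot(TH,.03),TH[1]+np.pi/2,Z+.006,b)
snap("wrist","w4")
cv2.imwrite("pics/w34.png",cv2.resize(np.hstack([cv2.imread("pics/w3.png"),cv2.imread("pics/w4.png")]),(800,300)))
E
```

```text
down t 16.8 p [ 0.411  -0.1309  0.0188] F [ 0.5 -0.1 -0.9] w 0.0699 j6 1.35
grip t 17.2 p [ 0.4113 -0.131   0.0194] F [-0.8 -0.1  6.1] w 0.0292 j6 1.35
lift t 18.7 p [ 0.4106 -0.1307  0.2193] F [-0.3 -0.5 -0.4] w 0.0291 j6 1.35
set z=0.0250 t 23.1 p [ 0.656  -0.0509  0.0254] F [-2.   0.5  6.4] w 0.0291 j6 1.42
up t 24.7 p [ 0.6554 -0.0509  0.1293] F [-0.7  0.5 -0.2] w 0.0435 j6 1.42
down t 31.4 p [0.3334 0.2774 0.0189] F [ 0.6  0.3 -0.1] w 0.0699 j6 -1.11
grip t 31.8 p [0.3336 0.2775 0.0193] F [-1.5 -1.   6.3] w 0.0291 j6 -1.11
lift t 33.3 p [0.3331 0.2772 0.2193] F [ 0.5  0.1 -0.8] w 0.0291 j6 -1.11
set z=0.0250 t 37.9 p [0.5653 0.3552 0.0254] F [-1.7 -1.6  5.6] w 0.0287 j6 -1.03
up t 39.4 p [0.5648 0.3549 0.1293] F [-0.8 -0.4 -0.3] w 0.0431 j6 -1.03
```

View pics/w34.png

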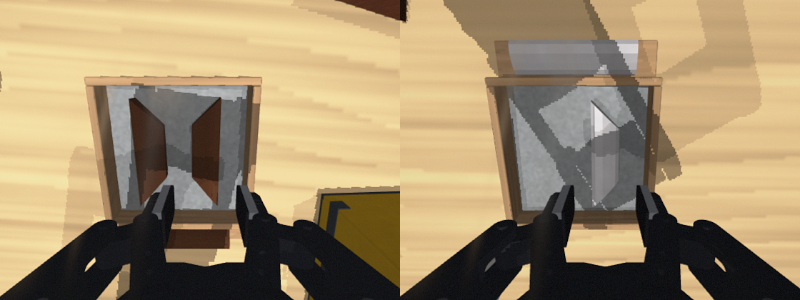

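```bash

python3 - <<'E'
from arm import *
bot.servo_line([.45,.30,.25],velocity=.25)
b=pick([.326,-.2705],3.057,zt=.26)
bot.reach([.42,.2,.25],ori(b))
place(slot(TH,-.03),TH[1]+np.pi/2,Z+.006,b)
bot.reach([.42,.22,.22],ori(b))
yaw=2.885;c=np.array([.4056,.1431])   # mid outer/inner edges; project to stub origin below
r=dict(np.load("pics/top0.npz"));from geo import cast
tip=cast(r,(198,300),.011);sq=(cast(r,(204,273),.022)+cast(r,(218,276),0))/2
d=np.array([np.cos(yaw),np.sin(yaw)]);print(tip,sq,(tip-sq)@d,"origin",sq+.018*d,(sq+.018*d-c)@d)
snap("top","t2");snap("wrist","w5");log("end")
E
```

```text
down t 45.1 p [ 0.3259 -0.2704  0.0189] F [-0.3  0.   0.2] w 0.0696 j6 0.96
grip t 45.6 p [ 0.3261 -0.2705  0.0194] F [-1.2  1.6  6.5] w 0.0291 j6 0.96
lift t 47.3 p [ 0.3257 -0.2702  0.2593] F [ 0.5 -0.2 -0.3] w 0.0287 j6 0.96
set z=0.0250 t 53.3 p [0.5662 0.2952 0.0254] F [-2.2 -0.5  5.6] w 0.029 j6 2.04
up t 54.9 p [0.5657 0.295  0.1293] F [ 0.2 -1.1 -0. ] w 0.0429 j6 2.04
[0.37358181 0.1682061 ] [0.42718188 0.13857032] 0.059366384271561774 origin [0.4097712  0.14313847] -0.004024871192452157
end t 55.7 p [0.421  0.2205 0.2191] F [-0.5 -0.  -0.3] w 0.0433 j6 2.13
```

View pics/t2.png

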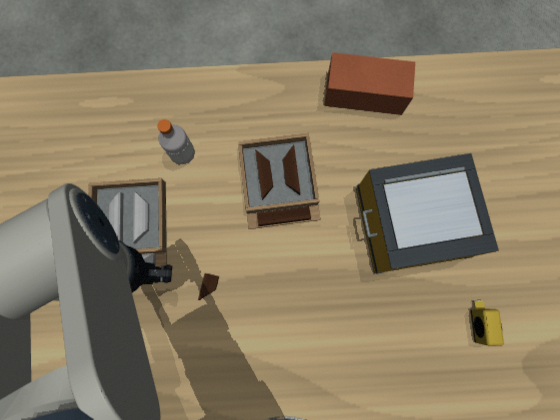

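View pics/w5.png

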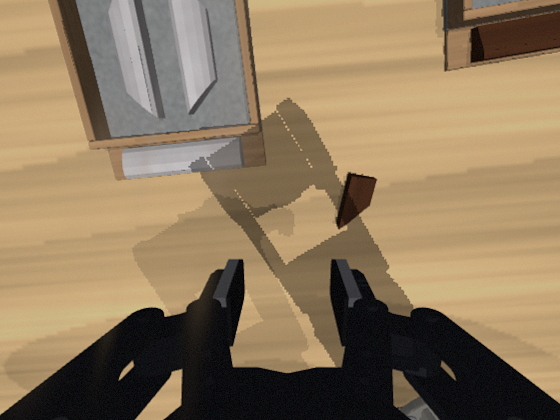

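```bash

python3 - <<'E'
from arm import *
b=pick([.4098,.1431],2.885,strength=60,zt=.26)
snap("wrist","w6a")
c=np.array([.5202,-.317])+.008*np.array([np.cos(.113),np.sin(.113)])
a=.113+np.pi/2;b=a+np.pi*round((b-a)/np.pi)
bot.reach([*c,.26],ori(b));log("over bin");snap("wrist","w6")
bot.servo_line([*c,.15+Z+.01],velocity=.1);log("above flap")
E
```

```text
down t 61.1 p [0.4097 0.1431 0.0189] F [-0.2 -0.5  0.9] w 0.0702 j6 -0.98
grip t 61.5 p [0.4099 0.1432 0.0195] F [-2.   1.4  9.5] w 0.0287 j6 -0.98
lift t 63.3 p [0.4094 0.1429 0.2593] F [-0.4 -0.   0.7] w 0.0281 j6 -0.98
over bin t 65.1 p [ 0.5284 -0.3152  0.26  ] F [-0.3  0.  -0.7] w 0.0284 j6 -2.22
above flap t 66.1 p [ 0.5286 -0.3163  0.1796] F [ 0.2 -0.9 -0.1] w 0.0285 j6 -2.23
```

View pics/w6.png

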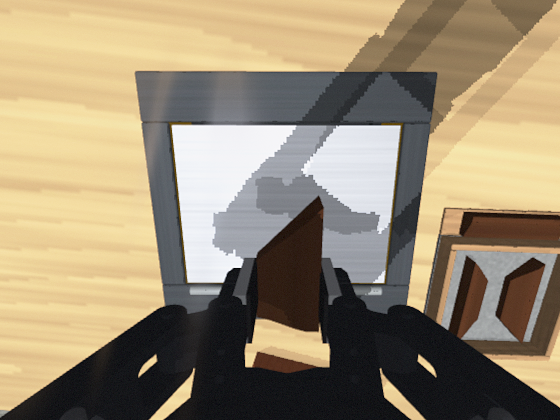

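```bash

python3 - <<'E'
from arm import *
c=np.array([.5202,-.317])+.008*np.array([np.cos(.113),np.sin(.113)])
ok=True
for d in (-.003,.0,.005,.01,.02,.03,.04,.05,.055):
    bot.servo_line([*c,.15+Z-d],velocity=.05);F=get_obs()["wrist_force"];print(d,F.round(1))
    if F[2]>18 or np.hypot(F[0],F[1])>20: ok=False;print("STOP");break
snap("scene","s3")
if ok:
    hand.move_gripper(.055);bot.dwell(.6);log("released");snap("wrist","w7");snap("scene","s4")
E
python3 -c "
import cv2,numpy as np
a,b=[cv2.resize(cv2.imread(f'pics/{n}.png')[200:380,100:300],(400,360)) for n in('s3','s4')]
w=cv2.imread('pics/w7.png');w=cv2.resize(w,(320,240));o=np.zeros((600,800,3),np.uint8);o[:360,:400]=a;o[:360,400:]=b;o[360:,:320]=w;cv2.imwrite('pics/m7.png',o)"
```

```text
-0.003 [ 1.  -0.1 -0.6]
0.0 [-0.5  0.1  0.6]
0.005 [0.5 0.2 1.8]
0.01 [0.2 0.5 2. ]
0.02 [-2.  -1.4  2.1]
0.03 [-2.3 -1.1  1.6]
0.04 [-2.6 -1.   1.1]
0.05 [-3.1 -1.6  0.2]
0.055 [-2.6 -0.7  0.2]
released t 69.8 p [ 0.5281 -0.3161  0.114 ] F [-1.9  1.8  1.5] w 0.0549 j6 -2.23
```

View pics/m7.png

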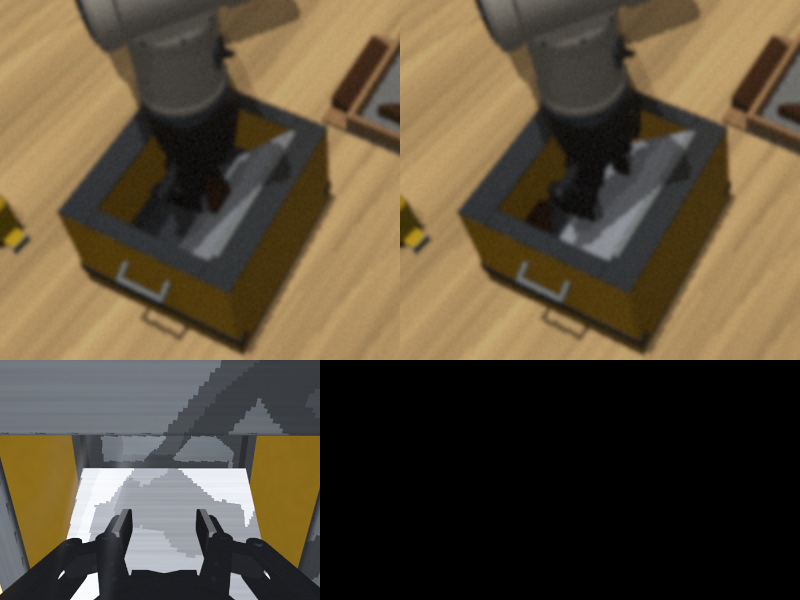

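```bash

python3 - <<'E'
from arm import *
c=np.array([.5202,-.317])+.008*np.array([np.cos(.113),np.sin(.113)])
bot.servo_line([*c,.20],velocity=.06);log("out");bot.servo_line([*c,.30],velocity=.15)
bot.reach([.30,-.30,.35],get_obs()["orientation"]);bot.dwell(.5);log("clear")
snap("scene","s5");snap("top","t5")
a=cv2.imread("pics/s5.png");t=cv2.imread("pics/t5.png")[100:310,60:340]
cv2.imwrite("pics/m8.png",np.hstack([cv2.resize(a,(400,300)),cv2.resize(t,(400,300))]))
E
```

```text
out t 71.5 p [ 0.5279 -0.316   0.1996] F [ 0.1  0.3 -0.3] w 0.0551 j6 -2.23
clear t 73.7 p [ 0.3002 -0.3     0.3499] F [-0.2  0.2  1. ] w 0.0551 j6 -2.47
```

View pics/m8.png

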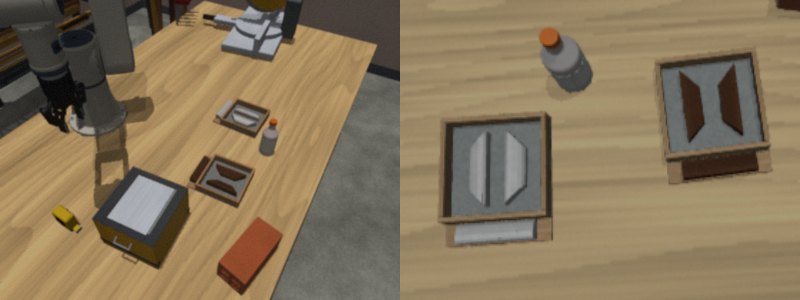

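The flap is shut and the stub is gone. All four pieces lie side by side in the matching trays, and the glue bottle is standing where it was.

```bash
python3 -c "
from workcell import hand_in;print(hand_in())"
```

```text
the job is handed in; nothing more can be done
None
```

I cleared the bench and handed the job in at about 74 s of the 136 s allowed.

- **Long pieces:** I set both walnut pieces down in the walnut tray, then both white pieces in the white tray. Each was lowered until it touched the floor with about 5–6 N, then released. The last camera views show them flat, face up, lengthwise and side by side.
- **Stub:** I pushed it 55 mm down through the flap with its square end towards the hinge. Vertical force reached only about 2 N, at the bottom of your 2–8 N range. After I opened the gripper, the scene view showed a dark brown shape low in the bin, which I take to be the stub. In the last views it is nowhere on the bench and the flap is shut.
- **Glue bottle:** it is still standing in its original place.
- **Robot:** the arm was clear of everything at hand-in. The highest wrist force I logged was about 10 N, sampled between moves. No check failed or disagreed.

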